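# Blow the amber bottle dry at the gas purge station

### The arm

A 6-joint arm with a two-finger parallel gripper is mounted at the origin on the work surface. World frame = base frame: x ahead of the robot, y to its left, z up, the work surface at z = 0. Lengths are in m, angles in rad, forces in N, time in s.
With the tool pointing down it reaches from about 0.35 to 0.8 m from the base axis. Payload 7.3 kg.
Tool frame: the origin (TCP) lies between the finger pads; the fingertips stand 25 mm ahead of it and the grasp point (between the pads) lies 6 mm ahead of it (r.tip_extent is the distance from the TCP to the fingertips, in m); z points along the fingers, y is the line along which they close (so a half turn about z gives the same grasp; the last joint's range is limited). The gripper opens to 85 mm and grips with 20 to 120 N. Pads are 22 mm wide; open, the fingers measure 114 mm over their backs; the gripper's body (76 mm by 85 mm) begins 54 mm behind the grasp point. The pads swing forward as they close: fully open they stand 13 mm farther back than shut.
Start: joints at [1.039, 0.342, 1.524, -0, 1.275, -0.146], TCP at [0.198, 0.486, 0.256] pointing down, gripper open.
Joint ranges: [-2.53, 2.53], [-0.77, 2.02], [0.04, 2.7], [-1, 4.14], [0.28, 2.66], [-3.11, 3.11]. Speed limits (rad/s): [2.57, 2.57, 3.14, 3.14, 3.14, 3.14].

### API

Orientations are given as a unit quaternion [x, y, z, w].
In Python, from workcell import r, command_gripper, optics gives the robot as it stands. The module is installed in compiled form; this text tells all that it offers. Calls block until the motion is done:
- r.reach(position, orientation): joint-space move of the TCP to a pose.
- r.move_straight(position, orientation=None, speed=0.15, max_force=None): straight line of the TCP; orientation=None keeps the orientation; speed is the mean speed in m/s. With max_force (N) it stops when the force on the tool has changed by that much, and returns True; else False.
- r.movej(angles): joint-space move.
- command_gripper(opening, force=None): finger opening in m; force is the grip in N (None keeps the last); returns when the fingers have stopped.
- r.hold(seconds).
- r.solve_ik(position, orientation): joint angles nearest the present ones, or None.
- r.read_state(): the state.
- optics.get_image(name): name is "side" or "top"; returns (picture, depth): 384x512x3 uint8, red, green, blue; 384x512 float32, m along the optical axis (not along the pixel's ray), 0 where there is no reading.
- optics.camera_model(name): a dict with "K" (3x3 intrinsics, pixels), "R" (3x3) and "t" (3): a world point X has camera coordinates R X + t. Camera axes: x right, y down, z forward; pixel columns grow to the right and rows downward; lengths in m; the calibration is good to about 2 mm. A picture is of the moment at which its call begins. camera_model takes no time and is no camera call.
A pose or a line that the arm cannot do raises r.PlanningError and nothing moves.
- r.finish_job(): hands the job in; it is judged then, once.
The state is a dict: "time_s": time; "joint_positions": joint angles; "dq": joint speeds; "tau": joint torques, N m; "eef_pos": TCP position; "eef_rot": TCP orientation; "contact_force": force on the tool from outside, world axes, zero at the start; "torque": the same for the moment, N m; "grip_width": finger opening in m; "grip_force": force on a finger pad.
Only numpy, scipy, OpenCV 4.12 (cv2) and the standard library are available. Lean on these libraries where they do the work, as an engineer would, in place of code of your own. Each camera call takes 0.05 s, during which the arm holds its last target. There are 200 camera calls.

### The job

Blow the rinsed amber bottle dry: lift it from the drain tray, lower it mouth-down over the purge nozzle until it sits on the seat, and let go of it without dropping it. Then flip back the red safety catch, pull the yellow spring-loaded gas lever round to its fully open stop with the gripper, and finish while still holding it open - do not let go of the lever at the end. The catch stays flipped back, and the other bottles, caps and things on the bench stay where they are.

Things in the scene. Friction and masses are not known exactly. Their poses are not given: they have to be found in the camera images.
- amber_bottle: brown (amber) glass 100 ml bottle, white paper band, about 0.12 kg, mouth-down in the drain tray among two clear ones (its place of the three varies). Origin mid-mouth (lowest point as it stands), z up to its closed bottom. From there up: neck 38 mm across to 20 mm, shoulder to 38 mm, straight body 56 mm across from 38 to 97 mm, height 100 mm. Mouth 30 mm wide inside, hollow to 95 mm
- amber_bottle_mouth (a point): middle of the amber bottle's mouth, the same point as its origin
- drain_tray: white flat drain tray, 340 x 130 mm, rim 12 mm high, floor 4 mm above the bench, fixed, at the left. Origin at the middle of its underside; the three bottles stand in a row 105 mm apart along its y axis (its long axis), one in the middle
- purge_station: gas purge station: white base plate 210 (x) x 360 (y) mm, top 12 mm above the bench, fixed (place and yaw vary). Origin mid-underside, x away from its front (the robot's side), y left, z up. Nozzle at the left, valve with lever and catch at the right, grey pressure regulator with black knob, 128 mm high, behind and between. Only the catch and its bracket (156 mm) rise above 140 mm
- nozzle_seat (a point): middle of the nozzle's seat, 60 mm above the bench, at x 0, y +110 mm in the station's frame. The bottle's mouth rests on four ribs at this height. A white centring cone 25 mm across at the seat narrows to a steel tube 10 mm across
- nozzle_tip (a point): round upper end of the nozzle tube, 70 mm straight above nozzle_seat; the bottle's mouth must pass over it from above
- catch_hinge (a point): hinge of the red safety catch: a level pin along the station's x axis, 144 mm above the bench, at x +54, y -135 mm in the station's frame: 24 mm behind the closed lever's middle line and 55 mm out from lever_axis. Its steel bracket stands behind it (+x)
- catch_tab (a point): middle of the rolled upper edge (12 mm thick, 22 mm wide along station x) of the catch's red thumb tab (5 mm thick). Shut: 46 mm straight above catch_hinge, top 196 mm above the bench. Flipped back: level, pointing along station +y. From the hinge an arm (32 mm along station -y, 8 mm thick, at hinge height) ends in a bridge and tooth that block the lever and rise as the tab goes over
- safety_catch (a joint): angle of the catch: 0 shut (blocks the lever), 1.55 flipped right back against its stop. Push the upper part of the tab along station +y (from the lever's free end towards lever_axis). Unsprung and light (under 1 N): by its own weight it falls back shut from below about 0.6 rad and falls over to flipped back from above about 0.8 rad
- lever_axis (a point): point on the lever's upright axis at the height of the lever's middle, 130 mm above the bench, at x +30, y -80 mm in the station's frame
- lever_grip (a point): middle of the yellow sleeve, the place to hold the lever: 130 mm out from lever_axis, 130 mm above the bench; the lever's body y axis points along the lever towards lever_axis
- gas_lever: the gas lever: flat steel bar 16 mm wide, 5 mm thick, lying level, with a yellow round plastic sleeve 18 mm across and 75 mm long on its outer end (95 to 170 mm from lever_axis). Origin at lever_axis; the lever runs along its own -y
- lever_angle (a joint): angle of the gas lever about its upright axis: 0 closed (pointing along station -y), 1.5 fully open at its stop (pointing to station -x, the front). Swings level, clockwise seen from above. A spring shuts it: about 3 N at the sleeve's middle to start, 7 N at the open stop; let go, it springs shut. With the catch shut it moves less than 0.06 rad
- clear_bottle_1: clear glass 100 ml bottle of the same shape as the amber one, mouth-down in the drain tray; a bystander. Origin in the middle of its mouth
- clear_bottle_2: the second clear glass bottle, as clear_bottle_1; a bystander
- blue_cap_1: blue screw cap, 45 mm across, 26 mm high, lying on the bench; a bystander. Origin at the middle of its underside
- blue_cap_2: the second blue screw cap; a bystander
- marker_pen: white marker pen with a blue cap, 132 mm long, 13 mm thick, on a sheet of paper; a bystander
- tube_rack: blue tube rack, 100 x 200 mm, with orange-capped tubes, 120 mm high over all, left of the drain tray; a bystander
- reagent_bottle: white plastic jar with a green cap, 72 mm across, 130 mm high, front right; a bystander
- waste_tub: yellow waste tub, 125 mm across, 130 mm high, on the right; a bystander
Things that resemble listed ones, but are neither listed nor needed, are in the scene too. What is meant by the amber_bottle is not black or pink, and is the larger of those in its own colour.

How it is judged:
On the way, in this order (a step that is already met when the one before it is completed fails the run):
1. the amber bottle sits mouth-down on the nozzle's seat, let go, with the catch still shut and the lever closed (horizontal distance between amber_bottle_mouth and nozzle_seat below 0.007 m and z of amber_bottle_mouth in the frame of nozzle_seat between -0.004 and 0.004 m and angle between amber_bottle's own z axis and vertical below 0.08 rad and contact force between the fingers and amber_bottle below 0.1 N and value of joint safety_catch below 0.3 rad and value of joint lever_angle below 0.1 rad), for 0.2 s.
2. the safety catch is flipped back, with the lever still closed (value of joint safety_catch above 1.2 rad and value of joint lever_angle below 0.1 rad), for 0.1 s.
3. the gas lever is pulled to fully open by the fingers (value of joint lever_angle above 1.35 rad and contact force between the fingers and gas_lever above 1.5 N), for 0.3 s.
At the end, for the whole second after the job is handed in: In the last second fingers hold the sleeve (over 1.5 N), lever past 1.35 rad, catch past 1.2 rad, amber bottle let go on the seat (mouth within 7 mm of its centre and 4 mm of its height, tilt under 0.08 rad), bystanders upright and within 30 mm of their starts (all of step 3 and horizontal distance between amber_bottle_mouth and nozzle_seat below 0.007 m and z of amber_bottle_mouth in the frame of nozzle_seat between -0.004 and 0.004 m and angle between amber_bottle's own z axis and vertical below 0.08 rad and contact force between each of the fingers, gas_lever and amber_bottle below 0.1 N and linear speed of amber_bottle below 0.03 m/s and value of joint safety_catch above 1.2 rad and not (distance of any of clear_bottle_1, clear_bottle_2, blue_cap_1, blue_cap_2, marker_pen, tube_rack, reagent_bottle, waste_tub from where it was at the start of the episode above 0.03 m or angle between any of clear_bottle_1, clear_bottle_2, reagent_bottle, waste_tub's own z axis and vertical above 0.4 rad)); the arm keeps its last pose, push and grip.
It fails at once if the gas lever is opened (over 0.25 rad) while the amber bottle is not on the nozzle's seat (value of joint lever_angle above 0.25 rad and not (horizontal distance between amber_bottle_mouth and nozzle_seat below 0.007 m and z of amber_bottle_mouth in the frame of nozzle_seat between -0.004 and 0.004 m and angle between amber_bottle's own z axis and vertical below 0.08 rad)).
It fails at once if the amber bottle is dropped (falls faster than 0.4 m/s out of the fingers) (contact force between the fingers and amber_bottle below 0.1 N and linear speed of amber_bottle above 0.4 m/s).
It fails at once if a bystander is pushed more than 30 mm or knocked over (distance of any of clear_bottle_1, clear_bottle_2, blue_cap_1, blue_cap_2, marker_pen, tube_rack, reagent_bottle, waste_tub from where it was at the start of the episode above 0.03 m or angle between any of clear_bottle_1, clear_bottle_2, reagent_bottle, waste_tub's own z axis and vertical above 0.4 rad).
It also fails if it takes over 72 s, if anything falls off the work surface, if the arm or the gripper's body presses on something with over 40 N, if the wrist force passes 120 N, or if a joint passes its speed limit or range.

## Working session

There is one attempt and no reset: what is moved stays moved. The work goes in short steps, each a Python script; the robot and the scene stay as the last script left them, time stands still between calls to the robot, and variables do not carry over. Pictures are saved under pics/ and viewed, at most 10 in all, crops included, and the job is handed in when it is done.

```bash
mkdir -p pics
cat > h.py <<'E'
import numpy as np, cv2
from workcell import r, command_gripper, optics
def cam(n):
    im,d=optics.get_image(n); m=optics.camera_model(n); K,R,t=[np.array(m[k]) for k in("K","R","t")]
    v,u=np.mgrid[:384,:512]
    P=np.stack([(u-K[0,2])/K[0,0]*d,(v-K[1,2])/K[1,1]*d,d],-1)
    W=(P-t)@R   # R^T(P-t)
    W[d<=0]=np.nan
    return im,d,W
def save(n,im): cv2.imwrite(n,im[...,::-1])
E
python3 - <<'E'
from h import *
a=[]
for n in("side","top"):
    im,d,W=cam(n); a.append(im); np.savez(n,im=im,d=d,W=W); m=optics.camera_model(n); print(n,m, "campos",-np.array(m["R"]).T@np.array(m["t"]))
save("pics/side.png",cv2.resize(a[0],(800,600))); save("pics/top.png",cv2.resize(a[1],(800,600)))
E
```

```text
side {'K': array([[415.37529997,   0.        , 249.9508458 ],
       [  0.        , 415.37529997, 191.82343756],
       [  0.        ,   0.        ,   1.        ]]), 'R': array([[-0.81988504, -0.57208925, -0.02241448],
       [-0.30797714,  0.47370159, -0.82507993],
       [ 0.48263713, -0.66956754, -0.56457125]]), 't': array([0.43236758, 0.26129942, 1.16067406])} campos [-0.12521844  0.90072457  0.88056741]
top {'K': array([[440.34642869,   0.        , 257.42804438],
       [  0.        , 440.34642869, 194.25047781],
       [  0.        ,   0.        ,   1.        ]]), 'R': array([[ 8.16204104e-04, -9.99928837e-01, -1.19019192e-02],
       [-9.95881474e-01,  2.66255860e-04, -9.06643240e-02],
       [ 9.06610410e-02,  1.19269014e-02, -9.95810386e-01]]), 't': array([0.02354687, 0.50688614, 1.58901884])} campos [0.3607172  0.00445816 1.6285982 ]
```

View pics/side.png

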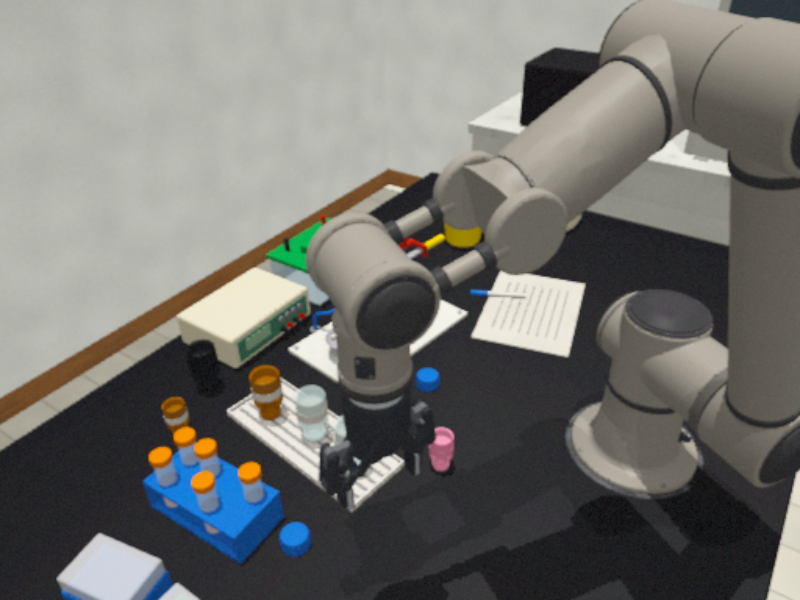

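View pics/top.png

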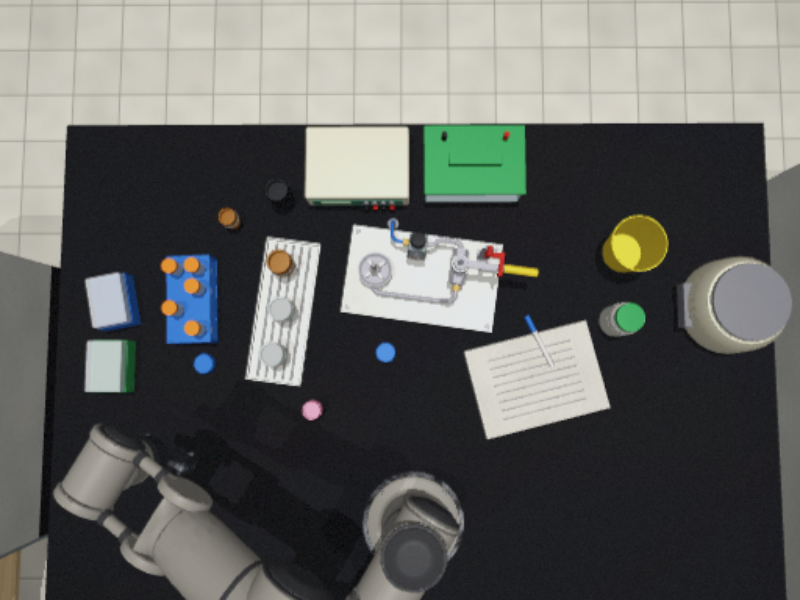

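Top view (800x600): amber candidates are the amber bottle in the tray (280,262) and a small amber one outside the tray (228,217). Lookalikes are the black one (277,190), the pink one (312,410) and the clear ones (281,308) and (273,355). I choose (280,262), the larger amber one in the tray. Station plate corners: (352,225), (503,243), (491,332), (341,311).

Run:
```python
from h import *
z=np.load("top.npz"); im,W=z["im"],z["W"]
s=z=None
X,Y,Z=W[...,0],W[...,1],W[...,2]
v,u=np.mgrid[:384,:512]
# bottle tops
for n,(cx,cy) in dict(amber=(179,168),c1=(180,198),c2=(174,227),small=(146,139)).items():
    m=(abs(u-cx)<14)&(abs(v-cy)<14)
    zt=np.nanpercentile(Z[m],97); mm=m&(Z>zt-.008)
    c,rad=cv2.minEnclosingCircle(W[mm][:,:2].astype(np.float32)); print(n,zt,mm.sum(),c,rad,W[mm].mean(0))
# plate
hsv=im.min(-1); m=(abs(Z-.012)<.01)&(hsv>120)&(u>212)&(u<326)&(v>138)&(v<216)
n,l,st,_=cv2.connectedComponentsWithStats(m.astype(np.uint8)); k=1+st[1:,4].argmax(); m=l==k
P=W[m][:,:2].astype(np.float32); rc=cv2.minAreaRect(P); print("plate",rc,cv2.boxPoints(rc),m.sum())
# tray
t=(abs(Z-.008)<.012)&(hsv>110)&(u>150)&(u<208)&(v>145)&(v<252)
print("tray",cv2.minAreaRect(W[t][:,:2].astype(np.float32)))
hh=cv2.cvtColor(im,cv2.COLOR_RGB2HSV)
y=(hh[...,0]>20)&(hh[...,0]<35)&(hh[...,1]>150)&(hh[...,2]>120)&(u>315)&(u<350)&(v>160)&(v<185)&(Z>.1)
print("sleeve",y.sum(),W[y].mean(0),cv2.minAreaRect(W[y][:,:2].astype(np.float32)))
rd=((hh[...,0]<8)|(hh[...,0]>172))&(hh[...,1]>150)&(u>300)&(u<330)&(v>150)&(v<182)
for p in W[rd]: 
    if p[2]>.17: print("tab",p)
nz=(abs(u-240)<14)&(abs(v-172)<14)&(Z>.09); print("nozzle",W[nz])
a=cv2.resize(im[120:250,130:360],(800,452),interpolation=cv2.INTER_CUBIC); save("pics/crop.png",a)
```

```text
amber 0.10768331572237405 166 (0.5947988629341125, 0.30238357186317444) 0.028248026967048645 [0.59592017 0.30201355 0.10425204]
c1 0.10735511858806894 178 (0.48935699462890625, 0.2976330518722534) 0.02788337506353855 [0.48905795 0.29828987 0.10412168]
c2 0.10815534665783096 155 (0.3866027295589447, 0.3153465986251831) 0.027477571740746498 [0.38665696 0.31619185 0.10478419]
small 0.07578528626450899 95 (0.7045890688896179, 0.4285920262336731) 0.020668279379606247 [0.7040636  0.42787026 0.07344425]
plate ((0.570367157459259, -0.021215319633483887), (0.3607290983200073, 0.21273502707481384), 82.10688018798828) [[ 0.44023868 -0.18526411]
 [ 0.6509583  -0.21447808]
 [ 0.7004956   0.14283347]
 [ 0.48977602  0.17204744]] 3815
tray ((0.4938938617706299, 0.30751004815101624), (0.13410240411758423, 0.3450818359851837), 82.51166534423828)
sleeve 107 [ 0.56915104 -0.2359705   0.13713825] ((0.5695955753326416, -0.23644427955150604), (0.07155046612024307, 0.01694580167531967), 83.27705383300781)
tab [ 0.61214536 -0.15857868  0.18793177]
tab [ 0.61087971 -0.16104463  0.19516012]
tab [ 0.61075908 -0
[... 362 characters left out ...]
 [ 0.60086709 -0.16419695  0.19536061]
tab [ 0.59811842 -0.15798658  0.19193843]
tab [ 0.59725284 -0.16067356  0.19715373]
tab [ 0.59744524 -0.16408974  0.19596651]
tab [ 0.59298196 -0.15669748  0.20303533]
tab [ 0.59412875 -0.16077443  0.1959741 ]
tab [ 0.59455684 -0.16436468  0.19332387]
tab [ 0.59380147 -0.15956299  0.17737802]
nozzle [[0.58739086 0.08569642 0.13263799]
 [0.584437   0.08930595 0.12924008]
 [0.58504806 0.08608849 0.1251226 ]
 [0.58054307 0.08912621 0.13212135]
 [0.58075752 0.08577295 0.13063964]
 [0.58256385 0.08297649 0.11832079]
 [0.57955272 0.09007677 0.1150222 ]
 [0.57901297 0.08640313 0.11873371]
 [0.58020714 0.08337009 0.11045233]
 [0.5788765  0.08766687 0.09514753]]
```

View pics/crop.png

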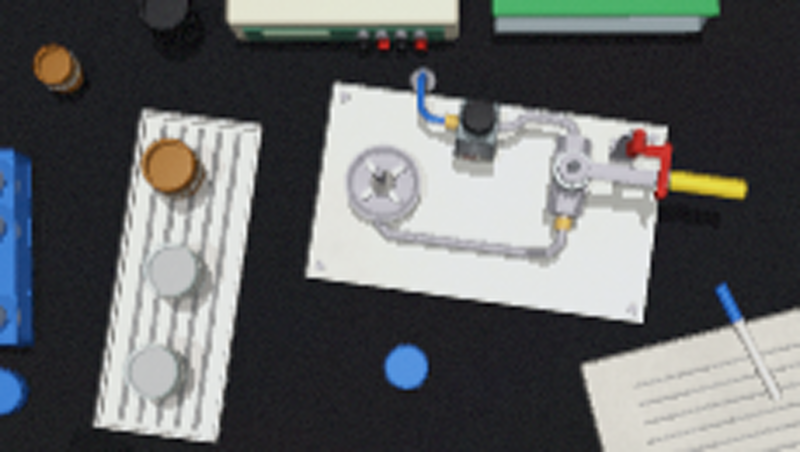

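The crop shows the tray's amber bottle at (172,167), bigger than the loose amber one at (58,68). The choice is confirmed, and the nozzle (382,185), red catch (650,150) and lever sleeve (708,186) agree with the plate fit. Next I'll check IK for all keyframes.

```bash
cat >> h.py <<'E'
from scipy.spatial.transform import Rotation as Ro
C=np.array([.569,-.0217]); YAW=-.138
def S(x,y,z):
    c,s=np.cos(YAW),np.sin(YAW); return np.array([C[0]+c*x-s*y,C[1]+s*x+c*y,z])
def down(a):  # tool down, closing axis y at world angle a
    y=np.array([np.cos(a),np.sin(a),0]); zz=np.array([0,0,-1.]); return Ro.from_matrix(np.c_[np.cross(y,zz),y,zz]).as_quat()
def lev(th,rad=.13,z=.136):  # lever grip pose
    d=-np.pi/2-th; p=S(.03+rad*np.cos(d),-.08+rad*np.sin(d),z); return p
E
python3 - <<'E'
from h import *
s=r.read_state(); print(s["time_s"],s["grip_width"],Ro.from_quat(s["eef_rot"]).as_matrix().round(2).tolist())
print(S(0,.11,.06),S(.054,-.135,.19),lev(0))
def ik(n,p,q):
    j=r.solve_ik(p,q); print(n,None if j is None else np.round(j,2))
for a in(np.pi/2,-np.pi/2): ik("pick%.1f"%a,[.5953,.302,.09],down(a)); ik("hi",[.5953,.302,.3],down(a));ik("noz",S(0,.11,.28),down(a)); ik("low",S(0,.11,.146),down(a))
for f in(0,np.pi):
    ik("tab",S(.054,-.18,.2),down(YAW+f))
    for th in(0,.5,1,1.5): ik("lev%.1f"%th,lev(th),down(YAW+f-th))
E
```

```text
0.1 0.08524606528472456 [[-0.93, 0.38, -0.0], [0.38, 0.93, -0.0], [0.0, -0.0, -1.0]]
[0.58413186 0.08725424 0.06      ] [ 0.6039157  -0.16284494  0.19      ] [ 0.56982669 -0.23383042  0.136     ]
pick1.6 [ 0.35  0.75  1.29 -0.    1.1  -1.22]
hi [ 0.35  0.6   0.99 -0.    1.55 -1.22]
noz [ 0.02  0.45  1.29 -0.    1.4  -1.55]
low [ 0.02  0.56  1.49 -0.    1.09 -1.55]
pick-1.6 [ 0.35  0.75  1.29 -0.    1.1   1.93]
hi [ 0.35  0.6   0.99 -0.    1.55  1.93]
noz [ 0.02  0.45  1.29 -0.    1.4   1.59]
low [ 0.02  0.56  1.49 -0.    1.09  1.59]
tab [-0.46  0.58  1.29 -0.    1.27 -0.32]
lev0.0 [-0.51  0.62  1.42 -0.    1.11 -0.38]
lev0.5 [-0.53  0.51  1.61 -0.    1.02  0.11]
lev1.0 [-0.48  0.43  1.77 -0.    0.95  0.66]
lev1.5 [-0.37  0.38  1.84 -0.    0.92  1.27]
tab [-0.46  0.58  1.29 -0.    1.27  2.82]
lev0.0 [-0.51  0.62  1.42 -0.    1.11  2.77]
lev0.5 [-0.53  0.51  1.61 -0.    1.02 -3.03]
lev1.0 [-0.48  0.43  1.77 -0.    0.95 -2.49]
lev1.5 [-0.37  0.38  1.84 -0.    0.92 -1.87]
```

Run:
```python
from h import *
q=down(np.pi/2)
command_gripper(.085,30)
r.reach([.5953,.302,.22],q)
print(r.move_straight([.5953,.302,.09],q,.12,max_force=15))
command_gripper(.03,30)
s=r.read_state(); print(s["grip_width"],s["grip_force"],s["eef_pos"],s["contact_force"])
r.move_straight([.5953,.302,.30],q,.12)
r.reach(S(0,.11,.30),q); r.hold(.3)
s=r.read_state(); print(s["time_s"],s["grip_width"],s["eef_pos"],s["contact_force"])
a=[]
for n in("side","top"):
    im,d,W=cam(n); np.savez(n+"2",im=im,W=W); a.append(im)
b=cv2.resize(np.hstack([a[0][100:300,130:330],a[1][110:310,140:340]]),(800,400)); save("pics/held.png",b)
```

```text
False
0.05496727766981146 31.805823398754 [0.59570097 0.30225727 0.09094724] [-0.9766808   0.86262879  4.69550948]
6.6167 0.055366841149506366 [0.58418121 0.08838691 0.29979656] [-0.25189704  0.126142   -0.8331549 ]
```

View pics/held.png

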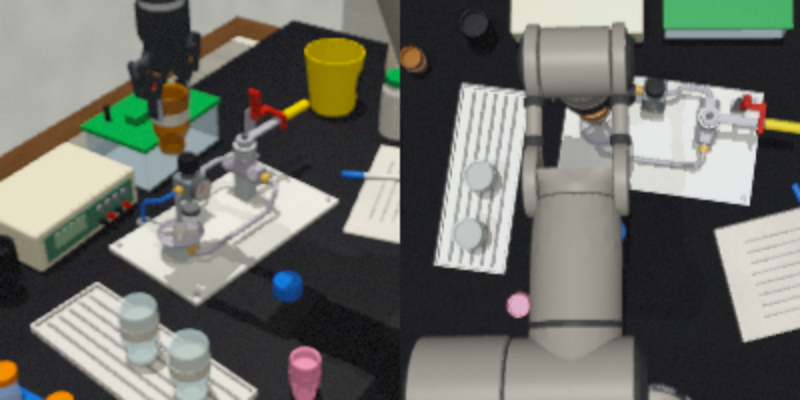

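The amber bottle hangs upright in the fingers at side-crop (172,115), with the nozzle visible below it at (183,220). I'll measure both from this view.

Run:
```python
from h import *
from scipy.optimize import least_squares
z=np.load("side2.npz"); im,W=z["im"],z["W"]; v,u=np.mgrid[:384,:512]
hh=cv2.cvtColor(im,cv2.COLOR_RGB2HSV)
cu,cv_=130+172/2,100+115/2
roi=(abs(u-cu)<14)&(abs(v-cv_)<26)
am=roi&(hh[...,0]>5)&(hh[...,0]<25)&(hh[...,1]>100)
P=W[am]; P=P[np.hypot(P[:,0]-.584,P[:,1]-.088)<.06]; print(len(P),P.min(0),P.max(0))
def fit(P,R,x0):
    f=least_squares(lambda c:np.hypot(P[:,0]-c[0],P[:,1]-c[1])-R,x0,loss="soft_l1",f_scale=.002); return f.x,np.median(abs(f.fun))
zb=P[:,2].min(); print("zmin",np.percentile(P[:,2],[1,5,50,99]))
for lo,hi,R in((.205,.222,.019),(.244,.30,.028)):
    Q=P[(P[:,2]>lo)&(P[:,2]<hi)]
    if len(Q)>5: print(lo,len(Q),fit(Q,R,[.584,.088]))
N=W[(np.hypot(W[...,0]-.584,W[...,1]-.087)<.025)&(W[...,2]>.085)&(W[...,2]<.14)]
print("tube",len(N),fit(N,.005,[.584,.087]),N[:,2].max())
t=np.load("top.npz")["W"]; 
Q=W[(np.hypot(W[...,0]-.584,W[...,1]-.087)<.045)&(W[...,2]>.045)&(W[...,2]<.07)]
Q2=t[(np.hypot(t[...,0]-.584,t[...,1]-.087)<.045)&(t[...,2]>.045)&(t[...,2]<.07)]
for q in(Q,Q2): print("seat",len(q),cv2.minEnclosingCircle(q[:,:2].astype(np.float32)),q.mean(0))
```

```text
390 [0.5553347  0.05767453 0.21493873] [0.61113025 0.12854091 0.3541647 ]
zmin [0.21860003 0.22379729 0.29102544 0.3366625 ]
0.205 16 (array([0.58660269, 0.08930321]), np.float64(0.0016694842640322446))
0.244 149 (array([0.58697965, 0.08859571]), np.float64(0.0013198996633708854))
tube 38 (array([0.58554791, 0.08822222]), np.float64(0.0008407779547671868)) 0.13201106244857608
seat 279 ((0.5865013599395752, 0.08774646371603012), 0.0417478047311306) [0.58424552 0.09045408 0.05538275]
seat 338 ((0.5826463103294373, 0.0877598226070404), 0.04078545421361923) [0.58328748 0.08803141 0.05314064]
```

Run:
```python
from h import *
q=down(np.pi/2); x,y=.583,.0867
r.move_straight([x,y,.30],q,.05)
print(r.move_straight([x,y,.165],q,.08,max_force=6)); s=r.read_state(); print(s["eef_pos"],s["contact_force"])
if s["eef_pos"][2]<.17:
    print(r.move_straight([x,y,.142],q,.03,max_force=5)); r.hold(.2); s=r.read_state(); print(s["eef_pos"],s["contact_force"],s["time_s"])
```

```text
False
[0.58326134 0.08671263 0.16548328] [-0.65884834 -0.58641327 -0.7942402 ]
True
[0.58287822 0.08690847 0.14665792] [-0.41696626  0.75424855  4.50946294] 9.6083
```

Run:
```python
from h import *
q=down(np.pi/2); p=r.read_state()["eef_pos"]
command_gripper(.062); r.hold(.3); command_gripper(.085); r.hold(.3)
r.move_straight([p[0],p[1],.27],q,.12)
q2=down(YAW)
r.reach(S(.054,-.195,.27),q2); command_gripper(0,30)
a=[]
for n in("side","top"):
    im,d,W=cam(n); np.savez(n+"3",im=im,W=W); a.append(im)
s=r.read_state(); print(s["time_s"],s["eef_pos"],S(.054,-.195,.27),s["grip_width"])
W=np.load("side3.npz")["W"]; 
m=(np.hypot(W[...,0]-.585,W[...,1]-.088)<.04)&(W[...,2]>.08)
print("top z",np.nanpercentile(W[m][:,2],[50,90,98]),m.sum())
from scipy.optimize import least_squares
Q=W[m&(W[...,2]>.105)&(W[...,2]<.15)]
print(least_squares(lambda c:np.hypot(Q[:,0]-c[0],Q[:,1]-c[1])-.028,[.585,.088],loss="soft_l1",f_scale=.002).x)
b=cv2.resize(np.hstack([a[0][90:290,150:350],a[1][110:310,180:380]]),(800,400)); save("pics/placed.png",b)
```

```text
14.0417 [ 0.59565795 -0.22232303  0.27002299] [ 0.59566196 -0.22227452  0.27      ] 1.7809730006867152e-05
top z [0.14111595 0.1623736  0.16381281] 455
[0.58512545 0.08781864]
```

View pics/placed.png

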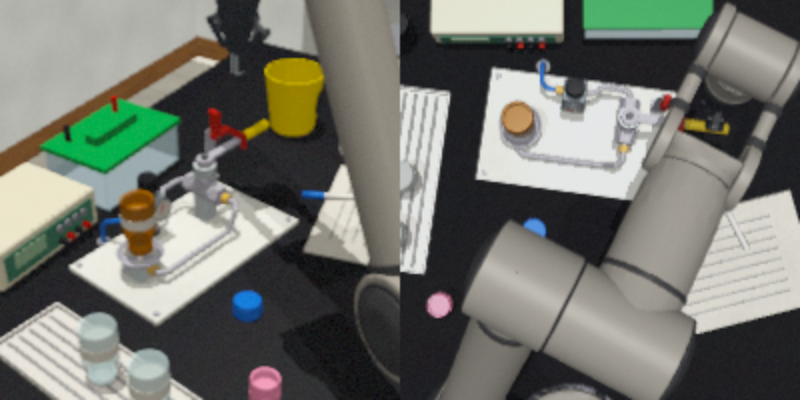

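The bottle stands upright on the seat (side-crop (140,220)) and is let go; the catch is still shut at (212,125). Now I'll flip it.

Run:
```python
from h import *
q=down(YAW)
r.move_straight(S(.052,-.185,.27),q,.15)
print(r.move_straight(S(.052,-.185,.198),q,.1,max_force=15))
print(r.move_straight(S(.052,-.093,.198),q,.06,max_force=15)); s=r.read_state(); print(s["eef_pos"],s["contact_force"])
r.move_straight(S(.052,-.093,.26),q,.12)
r.reach(S(.03,-.215,.26),q); command_gripper(.06,40)
im,d,W=cam("side"); s=r.read_state(); print(s["time_s"],s["eef_pos"])
save("pics/catch.png",cv2.resize(im[80:230,200:350],(600,600)))
```

```text
False
False
[ 0.60767142 -0.12131004  0.19797641] [-0.54671221  0.24040413  0.28532205]
18.725 [ 0.56919889 -0.23866114  0.26000538]
```

View pics/catch.png

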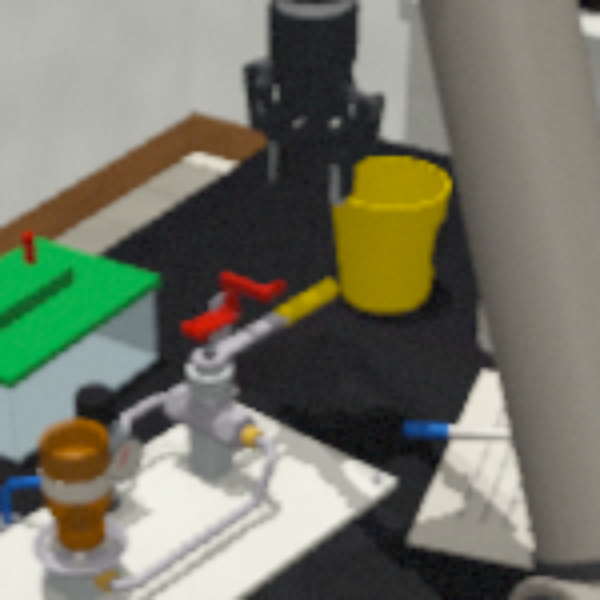

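The catch is flipped back: the red tab lies level at (210,320) and the lever is still closed with its sleeve at (308,300). Now the lever.

Run:
```python
from h import *
q=down(YAW); RAD=.135
print(r.move_straight(lev(0,RAD),q,.1,max_force=15))
command_gripper(0,40); s=r.read_state(); print(s["grip_width"],s["grip_force"],s["eef_pos"],s["contact_force"])
if s["grip_width"]>.01:
    for th in np.linspace(0,1.48,9)[1:]:
        hit=r.move_straight(lev(th,RAD),down(YAW-th),.06,max_force=40); s=r.read_state(); print(round(th,2),hit,np.round(s["eef_pos"]-lev(th,RAD),4),np.round(s["contact_force"],1),round(s["grip_width"],4))
        if hit: break
    r.hold(.5)
s=r.read_state(); print(s["time_s"],s["contact_force"],s["grip_force"])
a=[]
for n in("side","top"):
    im,d,W=cam(n); a.append(im)
save("pics/open.png",cv2.resize(np.hstack([a[0][90:290,150:350],a[1][110:310,180:380]]),(800,400)))
```

```text
False
0.01676659095870651 38.951311111450195 [ 0.56898842 -0.23880313  0.13638204] [-2.24224582  0.67866347  3.90849008]
0.18 False [ 0.0006 -0.0004  0.0004] [ 0.2 -1.6  3.2] 0.0166
0.37 False [ 0.0005 -0.0006  0.0003] [-0.1 -4.4  5. ] 0.0165
0.55 False [ 0.0001 -0.0007  0.0003] [-1.5 -4.8  5.8] 0.0168
0.74 False [-0.0002 -0.0008  0.0003] [-3.5 -5.7  6.2] 0.0165
0.92 False [-0.0006 -0.0007  0.0003] [-4.2 -5.5  8. ] 0.0166
1.11 False [-0.001  -0.0005  0.0002] [-7.2 -6.2  9.9] 0.0168
1.3 False [-0.0013 -0.0003  0.0002] [-7.1 -4.8 12. ] 0.0164
1.48 False [-0.0015  0.      0.0002] [-9.2 -4.7 13.7] 0.0165
25.6083 [-8.80619653 -4.19510717 12.47864048] 40.08357882499695
```

View pics/open.png

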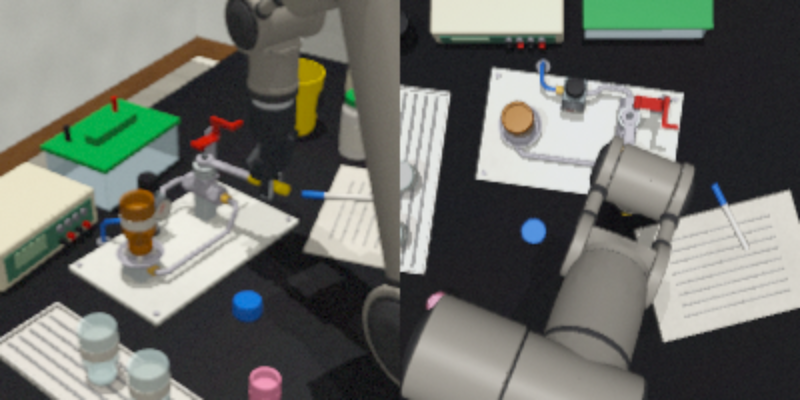

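The picture shows the sleeve gripped at side-crop (270,187), the catch still back at (215,130) and the bottle unmoved at (140,220). I'll measure the lever angle from depth before handing in.

Run:
```python
from h import *
def meas():
    im,d,W=cam("side"); hh=cv2.cvtColor(im,cv2.COLOR_RGB2HSV)
    ax=S(.03,-.08,.13); D=W-ax; rr=np.hypot(D[...,0],D[...,1])
    y=(hh[...,0]>20)&(hh[...,0]<35)&(hh[...,1]>130)&(rr<.2)&(rr>.08)&(abs(D[...,2])<.03)
    grey=(hh[...,1]<60)&(rr<.09)&(rr>.035)&(abs(D[...,2]-.002)<.008)
    for n,m in(("sleeve",y),("bar",grey)):
        P=W[m]; 
        if len(P): print(n,len(P),"angle",np.round(np.percentile(-np.pi/2-YAW*-1-np.arctan2(D[m][:,1],D[m][:,0]),[10,50,90])%6.283,2),P.mean(0))
meas()
e=r.read_state()["eef_pos"]-S(.03,-.08,.136); print("eef",np.hypot(*e[:2]),(YAW-np.pi/2-np.arctan2(e[1],e[0]))%6.283)
```

```text
sleeve 58 angle [1.47 1.53 1.58] [ 0.44281027 -0.09232847  0.13564022]
bar 56 angle [1.47 1.6  1.39] [ 0.52654649 -0.09945072  0.133507  ]
eef 0.13650860768578116 1.4784448334987834
```

```bash
python3 -c "
from h import *
r.hold(.3); print(r.finish_job(), r.read_state()['time_s'])"
```

```text
the job is handed in; nothing more can be done
the job is handed in; nothing more can be done
```

The job is handed in, though no verdict was returned: the amber bottle sits released on the nozzle seat, the catch is flipped back, and the gripper is still holding the gas lever open at about 1.48 rad.

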